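Nip up a tank fitting with an adjustable wrench

TASK

Set the adjustable wrench flat over the brass hexagon nut on the tank, roll its worm with a light fingertip, without forcing it, until the jaw is just snug on the nut's flats, and only then turn the nut clockwise by pushing the handle, until you feel it come home against its stop. Work gently and only through the tool, keep your fingers off the nut, leave the wrench lying on the nut and let go, and do not disturb the loose pliers, bearing or pipe elbow.

Things in the scene. Friction and masses are not known exactly. Their poses are not given: they have to be found in the camera images.
- wrench: Steel adjustable wrench, 283 mm long, 0.5 kg, lying flat. Origin: mouth centre when closed to 28 mm, at the underside of the jaws. x runs along the handle to its butt (266 mm off), z up. Jaws 15 mm thick; handle 13.5 mm thick, 24 mm wide from x = 80 to 120, then to 29 mm at 245; it balances near x = 88 mm. The mouth axis (into the throat) is x turned 15 degrees towards +y.
- wrench_jaw: The wrench's sliding jaw, on its -y side. Origin: middle of its flat gripping face, at the underside. x points into the throat (wrench x turned 15 degrees towards +y); it slides open along its own -y. Gripping faces run 17 mm before and 18 mm behind the origin; throat floor 18 mm behind. Only the worm moves it; it does not push open or shut by hand.
- fixed_face (a point): Middle of the fixed jaw's gripping face, at the underside, across the mouth from wrench_jaw; axes as wrench. The mouth is the distance between the faces (about 31 to 32.3 mm at the start).
- worm_top (a point): Crest of the worm, on the upper face of the wrench, 44 mm from the mouth centre along the mouth axis, 18 mm above the underside (axes as wrench). It stands 3 mm proud of the head round it; with the wrench on the nut, the nut's top lies 4.5 mm lower and begins 28 mm from it, and the threaded stub about 34 mm from it.
- wrench_worm: The worm: a knurled steel roller, 21 mm across, 18 mm long, in a window of the head, its axis across the mouth axis. Dragging its crest with a fingertip from the handle towards the jaws closes the jaw (0.8 mm per 10.5 mm of drag), the other way opens it. It resists with 8 N at the crest (a 12 N press grips it), more once the jaw is snug: over 14 N forces it. It stays as left.
- tank_nut: Brass hexagon nut on the tank's fitting, 28 mm across flats, 13.5 mm high, on a 5 mm thick, 52 mm wide seal washer. Origin: on its axis at its underside (the washer's top). Its x axis points at the middle of a flat. A 19 mm wide threaded stub stands 5 mm out of its top.
- nut_turn (a joint): Turn of the nut, rad, growing clockwise seen from above; its stop is at 0.75. It drags with 0.2 N m until it meets the stop, and the force at the handle then climbs steeply. Past about 1.6 N m the jaw would spring open.
- tank: Flat grey steel tank screwed to the bench, 220 x 160 mm, top 66 mm above the bench. Origin: on the bench below the nut's axis; it reaches 155 mm towards its -x, 65 mm towards +x, 80 mm either way in y. A 4 mm high rib crosses its top at x = -110 mm, on which the handle rests when the wrench is on the nut; a 15 mm high black filler cap stands at x = -75, y = -56 mm.
- pliers: Pliers with red grips, 170 mm, a bystander. Origin at the middle of the underside.
- bearing: Steel ball bearing, 52 mm across, 15 mm high, a bystander. Origin at the centre of the underside.
- elbow_brass: Brass pipe elbow, 57 x 56 x 24 mm, a bystander. Origin at the middle of the underside.

How it is judged:
By the outcome, as a careful person would: the job done as asked, in the order asked, and still so for the second after the job is handed in, with the robot touching nothing.
It also fails if it takes over 72 s, if anything falls off the work surface, if the arm or the gripper's body presses on something with over 40 N, if the wrist force passes 120 N, or if a joint passes its speed limit or range.

ROBOT

A 6-joint arm with a two-finger parallel gripper is mounted at the origin on a cart in front of the work surface, level with it; the furniture and walls round the work are solid. World frame = base frame: x ahead of the robot, y to its left, z up, the work surface at z = 0. Lengths are in m, angles in rad, forces in N, time in s.
With the tool pointing down it reaches from about 0.25 to 0.725 m from the base axis. Payload 4 kg.
Tool frame: the origin (TCP) lies on the centre line of the jaws, within the pads' length; the fingertips stand 22 mm ahead of it and the grasp point (between the pads) lies 3 mm ahead of it; z points along the fingers, y is the line along which they close (so a half turn about z gives the same grasp; the last joint's range is limited). The gripper opens to 85 mm and grips with 20 to 120 N. Pads are 22 mm wide; open, the fingers measure 114 mm over their backs; the gripper's body (76 mm by 85 mm) begins 54 mm behind the grasp point. The pads swing forward as they close: fully open they stand 13 mm farther back than shut.
Start: joints at [-1.22, 0.241, 0.005, 1.335, 0, 1.571], TCP at [0.172, -0.47, 0.253] pointing down, gripper open.
Joint ranges: [-2.72, 2.72], [-1.05, 1.87], [-1.09, 1.28], [-1.99, 2.15], [-1.42, 1.44], [-3.14, 3.14]. Speed limits (rad/s): [2.79, 2.79, 3.14, 3.14, 3.14, 3.14].

INTERFACE

Orientations are given as a unit quaternion [x, y, z, w].
In Python, from workcell import bot gives the robot as it stands.
- The arm moves only by the shell command python3 -m inch 'ROWS'. ROWS is JSON, one flat list of numbers, 7 for each row, row after row: the shift along the world's x, y, z in mm, then the turn, a rotation vector about the world's x, y, z in rad, then the opening in per cent of the stroke, from 0 (shut) to 100 (fully open). A call has 1 to 8 rows; each row is the pose to reach, as a shift and turn from the pose commanded when the call began; what a row does not reach only later rows make up. A row lasts 1/12 s, in which the tool goes at most 41.7 mm and 7.16 degrees, less where a joint would pass 70% of its speed; a pose out of reach is approached as far as the arm can. A call with a gripper value outside its range is refused whole. The fingers move at their own pace and stop on an object; the grip force is fixed at half the most. Time passes only in rows, so rows that repeat a pose let the fingers close. It gives the time, the measured TCP pose, the force, the opening and the grip force at its end, in the units of the state.
- bot.get_obs(): the state, without advancing time (a new reading comes with each control period).
- bot.camera(name): name is "side" or "top"; returns the picture (420x560x3 uint8, blue, green, red); there is no depth.
- bot.camera_info(name): a dict with "intrinsics" (3x3 intrinsics, pixels), "distortion" ([k1, k2, p1, p2, k3] as OpenCV has them; the pictures are not rectified), "camera_from_world" (4x4, takes a point from world to camera coordinates). Camera axes: x right, y down, z forward; pixel columns grow to the right and rows downward; lengths in m; the calibration is good to about 2 mm. A picture is of the moment at which its call begins. camera_info takes no time and is no camera call.
- bot.job_done(): hands the job in; it is judged then, once.
Trained networks look in the newest picture that a camera, given by its name, has taken for a name from the list of things; names that differ only in an ending like _2 or _b are one class to them, and where a whole thing is asked for, a point or a joint stands for the part that bears it (a point fixed in the world has none). Each returns a list of dicts, best first, with "confidence" (0 to 1); they miss things now and then, are a little off and sometimes report something else, mostly with a low value. They report only what shows in the picture. A call takes as long as a camera call.
- bot.silhouettes(camera, target): "mask" (420x560 bool, what is visible of it) and "uv" ([column, row] in pixels, amid what is visible of it).
- bot.spot_point(camera, target): "uv" ([column, row] in pixels: a listed point, or the origin of a listed thing).
The state is a dict: "clock": time; "joint_pos": joint angles; "joint_vel": joint speeds; "tau": joint torques, N m; "eef_pos": TCP position; "tool_rot": TCP orientation; "ft_force": force on the tool from outside, world axes, zero at the start; "ft_torque": the same for the moment, N m; "grip_width": finger opening in m; "grasp_force": force on a finger pad.
Only numpy, scipy, OpenCV 4.12 (cv2) and the standard library are available. Lean on these libraries where they do the work, as an engineer would, in place of code of your own. Each camera call takes 0.05 s, during which the arm holds its last target. There are 200 camera calls.

## Working session

There is one attempt and no reset: what is moved stays moved. The work goes in short steps, Python scripts to look and compute and a shell command to move; the robot and the scene stay as the last step left them, time stands still between calls to the robot, and variables do not carry over. Pictures are saved under pics/ and viewed, at most 10 in all, crops included, and the job is handed in when it is done.

```bash
mkdir -p pics
cat > h.py <<'E'
import numpy as np, cv2
from workcell import bot
def ray(cam,uv):
    i=bot.camera_info(cam);K=np.array(i["intrinsics"],float);D=np.array(i["distortion"],float);T=np.array(i["camera_from_world"],float)
    p=cv2.undistortPoints(np.array([[uv]],float),K,D)[0,0]
    R=T[:3,:3];c=-R.T@T[:3,3];return c,R.T@np.array([p[0],p[1],1.])
def atz(cam,uv,z):
    c,d=ray(cam,uv);return c+d*(z-c[2])/d[2]
def proj(cam,P):
    i=bot.camera_info(cam);T=np.array(i["camera_from_world"],float)
    return cv2.projectPoints(np.array(P,float).reshape(-1,3),cv2.Rodrigues(T[:3,:3])[0],T[:3,3],np.array(i["intrinsics"],float),np.array(i["distortion"],float))[0].reshape(-1,2)
def tri(uv1,uv2):
    A=np.zeros((3,3));b=np.zeros(3)
    for cam,uv in(("side",uv1),("top",uv2)):
        c,d=ray(cam,uv);d/=np.linalg.norm(d);M=np.eye(3)-np.outer(d,d);A+=M;b+=M@c
    return np.linalg.solve(A,b)
E
python3 - <<'E'
from h import *
np.set_printoptions(precision=4,suppress=True)
for c in("top","side"):
    cv2.imwrite(f"pics/{c}0.png",bot.camera(c)); i=bot.camera_info(c); print(c,-np.array(i["camera_from_world"])[:3,:3].T@np.array(i["camera_from_world"])[:3,3], np.array(i["intrinsics"])[0])
    for t in("wrench","wrench_jaw","fixed_face","worm_top","tank_nut","tank","pliers","bearing","elbow_brass"):
        r=bot.spot_point(c,t)[:2]; print(t,[(np.round(x["uv"],1),round(x["confidence"],2)) for x in r])
o=bot.get_obs();print(o["clock"],o["eef_pos"],o["tool_rot"],o["ft_force"])
E
```

```text
top [0.5523 0.1927 0.9436] [434.7126   0.     281.673 ]
wrench [(array([195. , 264.1]), 0.83), (array([303. , 207.2]), 0.66)]
wrench_jaw [(array([189.4, 267.2]), 0.56)]
fixed_face [(array([201.9, 259.9]), 0.9)]
worm_top [(array([203.7, 279. ]), 0.74)]
tank_nut [(array([300.8, 211.6]), 0.64), (array([302.4, 208.9]), 0.63)]
tank [(array([300.7, 209.5]), 0.67), (array([208.9, 277.9]), 0.21)]
pliers [(array([327.7, 145.2]), 0.95)]
bearing [(array([395.7, 210.3]), 0.56)]
elbow_brass [(array([209.3, 210.4]), 0.9), (array([394.2, 210. ]), 0.73)]
side [ 0.3695 -0.6293  0.4342] [428.9083   0.     273.0127]
wrench [(array([220.8, 217.8]), 0.71)]
wrench_jaw [(array([215.4, 215.9]), 0.37)]
fixed_face [(array([227. , 214.5]), 0.66)]
worm_top [(array([204.7, 215.3]), 0.62)]
tank_nut [(array([287.5, 222.5]), 0.57)]
tank [(array([286.1, 254.2]), 0.79), (array([321. , 301.9]), 0.21)]
pliers [(array([355.8, 255.8]), 0.57)]
bearing [(array([322.5, 302.3]), 0.93)]
elbow_brass [(array([268.7, 217. ]), 0.58)]
1.0 [ 0.1718 -0.4695  0.2533] [ 0.9847  0.1745 -0.      0.    ] [ 0.5597 -0.3398 -0.7923]
```

View pics/top0.png

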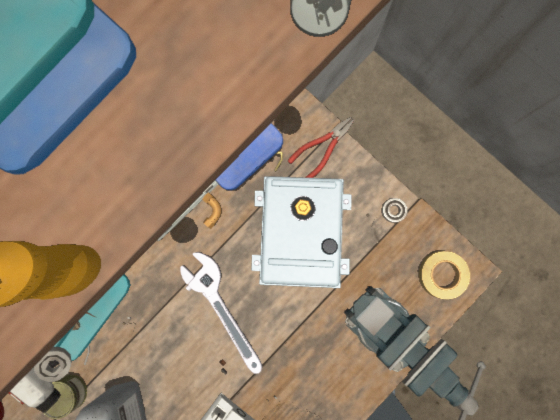

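View pics/side0.png

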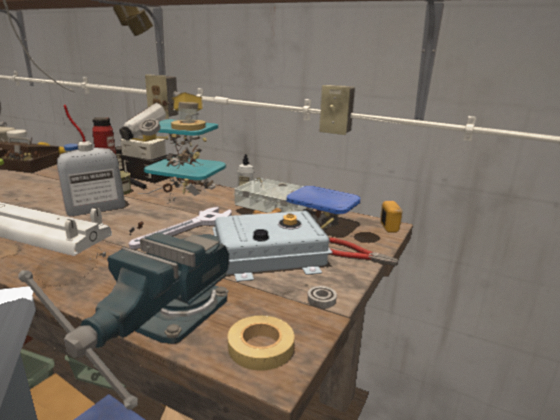

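The top picture shows the wrench at (200,270) with its butt at (255,368), the nut at (303,208), the rib at row 263 and the cap at (330,246). In the side view the nut is at (290,218), with the vise in front of the tank.

Run:
```python
from h import *
np.set_printoptions(precision=4,suppress=True)
im=bot.camera("top"); 
print("px right dir",atz("top",(380,210),0)-atz("top",(280,210),0),"down",atz("top",(280,310),0)-atz("top",(280,210),0))
for n,uv,z in(("wr",(195,264.1),0),("jaw",(189.4,267.2),0),("fix",(201.9,259.9),0),("worm",(203.7,279),.018),("butt",(255,368),.007),("nut",(302.4,208.9),.071),("ntop",(303,208),.0895),("cap",(330,246),.081),("pliers",(327.7,145.2),0),("bear",(395.7,210.3),0),("elbow",(209.3,210.4),0),
 ("tankTL",(265,178),.066),("tankTR",(343,179),.066),("tankBR",(340,287),.066),("tankBL",(261,284),.066),("bluebin",(250,158),.05),("vise",(380,310),.12)):
    print(n,atz("top",uv,z))
bot.camera("side")
for t in("wrench","tank_nut"):
  for c in("top","side"):
    for r in bot.silhouettes(c,t)[:2]:
        m=r["mask"].astype(np.uint8); ys,xs=np.nonzero(m)
        print(t,c,r["confidence"],m.sum(),xs.min(),xs.max(),ys.min(),ys.max())
        if c=="top" and t=="wrench":
            for q in np.argwhere(m)[[0,-1]]: print("ext",q[::-1],atz("top",q[::-1].astype(float),.007))
print("tri nut",tri((287.5,222.5),(302.4,208.9)),"wr",tri((220.8,217.8),(195,264.1)))
a=cv2.resize(im[180:236,275:331],(400,400),interpolation=cv2.INTER_CUBIC)
b=cv2.resize(im[245:385,175:275],(286,400),interpolation=cv2.INTER_CUBIC)
cv2.imwrite("pics/crop1.png",np.hstack([a,b]))
```

```text
px right dir [-0.0055 -0.217   0.    ] down [-0.2152  0.0047  0.    ]
wr [0.5424 0.4093 0.    ]
jaw [0.536  0.4216 0.    ]
fix [0.5511 0.3942 0.    ]
worm [0.5107 0.3867 0.018 ]
butt [0.3223 0.2817 0.007 ]
nut [0.6492 0.1745 0.071 ]
ntop [0.6489 0.1737 0.0895]
cap [0.573  0.1223 0.081 ]
pliers [0.797  0.1136 0.    ]
bear [ 0.6488 -0.0288  0.    ]
elbow [0.6589 0.3772 0.    ]
tankTL [0.7153 0.2492 0.066 ]
tankTR [0.7088 0.0903 0.066 ]
tankBR [0.4914 0.1038 0.066 ]
tankBL [0.5005 0.2613 0.066 ]
bluebin [0.7615 0.2809 0.05  ]
vise [0.4514 0.0368 0.12  ]
wrench top 0.75 2171 180 261 253 373
ext [195 253] [0.5663 0.4076 0.007 ]
ext [257 373] [0.312  0.2776 0.007 ]
wrench side 0.57 832 129 231 207 248
tank_nut top 0.45 119 295 310 200 214
tank_nut top 0.17 874 288 353 117 177
tri nut [0.6492 0.1745 0.0714] wr [ 0.5434  0.4097 -0.0025]
```

View pics/crop1.png

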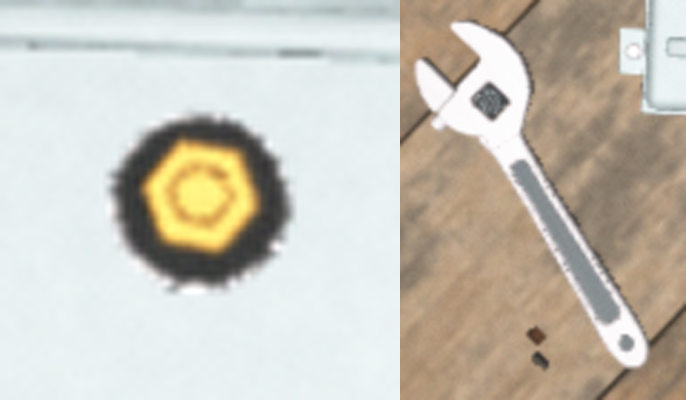

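Run:
```python
from h import *
from scipy.optimize import least_squares
np.set_printoptions(precision=4,suppress=True)
im=bot.camera("top"); o=bot.get_obs(); print(o["clock"])
hsv=cv2.cvtColor(im,cv2.COLOR_BGR2HSV)
m=np.zeros(im.shape[:2],np.uint8);m[190:226,285:322]=cv2.inRange(hsv,(12,110,90),(40,255,255))[190:226,285:322]
# fit: area overlap of projected hexagon at top plane, supersampled
S=8
def render(p):
    a=p[2]+np.radians(30+60*np.arange(6)); r=.014/np.cos(np.pi/6)
    V=np.c_[p[0]+r*np.cos(a),p[1]+r*np.sin(a),np.full(6,.0845)]; W=V.copy();W[:,2]=.071
    q=np.vstack([proj("top",V),proj("top",W)])-[285,190]
    h=cv2.convexHull(q.astype(np.float32))[:,0]
    c=np.zeros((36*S,37*S),np.uint8);cv2.fillPoly(c,[np.round((h+.5)*S*16).astype(np.int32)],255,shift=4)
    return cv2.resize(c,(37,36),interpolation=cv2.INTER_AREA)/255.
sat=np.clip((im[190:226,285:322,2].astype(float)-im[190:226,285:322,0])/110,0,1)
best=min(((np.sum((render((x,y,np.radians(t)))-sat)**2),x,y,t) for x in np.arange(.645,.654,.001) for y in np.arange(.170,.179,.001) for t in range(-30,30,3)))
print(best)
e,x,y,t=best
print(min(((np.sum((render((a,b,np.radians(c)))-sat)**2),a,b,c) for a in np.arange(x-.001,x+.0011,.0005) for b in np.arange(y-.001,y+.0011,.0005) for c in np.arange(t-3,t+3.1,1))))
for c in range(-30,31,6): print(c,round(np.sum((render((x,y,np.radians(c)))-sat)**2),2),end=' ')
# wrench handle axis from mask
w=bot.silhouettes("top","wrench")[0]["mask"]; P=np.array([atz("top",q[::-1].astype(float),.0135) for q in np.argwhere(w)])[:,:2]
d=np.array([np.cos(np.radians(-150.5)),np.sin(np.radians(-150.5))]);s=(P-[.5424,.4093])@d
H=P[(s>.08)&(s<.24)];c0=H.mean(0);u=np.linalg.svd(H-c0)[2][0];u*=np.sign(u@d);print("\nhandle",c0,np.degrees(np.arctan2(u[1],u[0])),"butt s",(P-c0)@u@np.eye(1)[0] if 0 else ((P-c0)@u).max(), "origin on axis from butt", c0+u*(((P-c0)@u).max()-.266))
```

```text
1.35Traceback (most recent call last):
  File "<stdin>", line 17, in <module>
  File "<stdin>", line 17, in <genexpr>
  File "<stdin>", line 12, in render
  File "h.py", line 10, in proj
    i=bot.camera_info(cam);T=np.array(i["camera_from_world"],float)
ValueError: time passes only in moves, steps and waits
```

```bash
sed -i 's/^from workcell import bot/from workcell import bot\nfrom functools import lru_cache\n@lru_cache(None)\ndef info(c): return bot.camera_info(c)/; s/i=bot.camera_info(cam)/i=info(cam)/' h.py
cat > nut.py <<'E'
from h import *
np.set_printoptions(precision=4,suppress=True)
S=8
def render(p):
    a=p[2]+np.radians(30+60*np.arange(6)); r=.014/np.cos(np.pi/6)
    V=np.c_[p[0]+r*np.cos(a),p[1]+r*np.sin(a),np.full(6,.0845)]; W=V.copy();W[:,2]=.071
    q=np.vstack([proj("top",V),proj("top",W)])-[285,190]
    h=cv2.convexHull(q.astype(np.float32))[:,0]
    c=np.zeros((36*S,37*S),np.uint8);cv2.fillPoly(c,[np.round((h+.5)*S*16).astype(np.int32)],255,shift=4)
    return cv2.resize(c,(37,36),interpolation=cv2.INTER_AREA)/255.
im=bot.camera("top")
sat=np.clip((im[190:226,285:322,2].astype(float)-im[190:226,285:322,0])/110,0,1)
f=lambda x,y,t:np.sum((render((x,y,np.radians(t)))-sat)**2)
e,x,y,t=min((f(x,y,t),x,y,t) for x in np.arange(.645,.654,.001) for y in np.arange(.170,.179,.001) for t in range(-30,30,5))
print(min((f(a,b,c),a,b,c) for a in np.arange(x-.001,x+.0011,.0005) for b in np.arange(y-.001,y+.0011,.0005) for c in np.arange(t-4,t+4.1,1)))
print([(c,round(f(x,y,c),2)) for c in range(-30,31,6)])
w=bot.silhouettes("top","wrench")[0]["mask"]; P=np.array([atz("top",q[::-1].astype(float),.0135) for q in np.argwhere(w)])[:,:2]
d=np.array([np.cos(np.radians(-150.5)),np.sin(np.radians(-150.5))]);s=(P-[.5424,.4093])@d
H=P[(s>.08)&(s<.24)];c0=H.mean(0);u=np.linalg.svd(H-c0)[2][0];u*=np.sign(u@d);L=((P-c0)@u).max()
print("handle",c0,np.degrees(np.arctan2(u[1],u[0])),"origin",c0+u*(L-.266),"s95",c0+u*(L-.171))
E
python3 nut.py
```

```text
(np.float64(4.101042256474782), np.float64(0.6519999999999999), np.float64(0.17450000000000002), np.float64(-10.0))
[(-30, np.float64(11.11)), (-24, np.float64(8.89)), (-18, np.float64(6.09)), (-12, np.float64(4.73)), (-6, np.float64(6.0)), (0, np.float64(8.46)), (6, np.float64(11.03)), (12, np.float64(13.4)), (18, np.float64(14.07)), (24, np.float64(12.86)), (30, np.float64(11.11))]
handle [0.4027 0.3262] -148.9939550574701 origin [0.5432 0.4106] s95 [0.4618 0.3617]
```

Nut at about (0.651, 0.1745), with flats at -10.5°. The wrench yaw is -149.5° and must become -175.5°. First transit toward the wrench, checking joint 6.

```bash
python3 -m inch '[10,30,10,0,0,0,70, 25,70,25,0,0,0,60, 38,110,40,0,0,0,50, 52,150,50,0,0,0,50, 66,190,50,0,0,0,50, 80,230,50,0,0,0,50, 94,270,50,0,0,0,50, 105,300,50,0,0,0,50]'; python3 -c "
from h import *
o=bot.get_obs();print(o['clock'],o['joint_pos'],o['eef_pos'],o['grip_width'],o['ft_force'])"
```

```text
clock: 2.12
eef_pos: [0.2766, -0.1684, 0.3037]
tool_rot: [0.985, 0.174, 0.001, 0.0]
ft_force: [1.0, 0.1, -0.2]
grip_width: 0.0428
grasp_force: 0.0
2.1167 [-5.47051075e-01 -1.33958043e-01 -2.64369086e-01  1.43877785e+00
  1.76704064e-04  2.24498443e+00] [ 0.27661252 -0.16841403  0.30371478] 0.04277097819352549 [ 0.97709158  0.09396175 -0.23752561]
```

```bash
for i in 1 2 3; do python3 -m inch '[6,16,0,0,0,0.104,50, 12,33,0,0,0,0.208,50, 17,50,0,0,0,0.312,50, 23,66,0,0,0,0.416,50, 29,83,0,0,0,0.52,50, 35,100,0,0,0,0.624,50, 40,116,0,0,0,0.728,50, 46,132,0,0,0,0.832,50]'; done; python3 -m inch '[6,16,-20,0,0,0.104,50, 12,33,-40,0,0,0.208,50, 17,50,-60,0,0,0.312,50, 23,66,-80,0,0,0.416,50, 29,83,-100,0,0,0.52,50, 35,100,-120,0,0,0.624,50, 40,116,-150,0,0,0.728,50, 46,132,-180,0,0,0.832,50]'
python3 - <<'E'
from h import *
from scipy.spatial.transform import Rotation as R
o=bot.get_obs();print(o['clock'],np.round(o['joint_pos'],2),o['eef_pos'],o['grip_width'],o['ft_force'],R.from_quat(o["tool_rot"]).as_matrix()[:,:2])
cv2.imwrite("pics/t1.png",np.hstack([bot.camera("top")[180:400,140:340],bot.camera("side")[120:340,60:400]]))
E
```

```text
clock: 2.78
eef_pos: [0.3227, -0.0373, 0.3035]
tool_rot: [0.829, 0.56, 0.0, 0.0]
ft_force: [0.9, -0.3, 0.2]
grip_width: 0.0426
grasp_force: 0.0
clock: 3.45
eef_pos: [0.3687, 0.0947, 0.3034]
tool_rot: [0.532, 0.847, 0.0, 0.0]
ft_force: [-0.4, -0.7, 0.5]
grip_width: 0.0426
grasp_force: 0.0
clock: 4.12
eef_pos: [0.4147, 0.2267, 0.3033]
tool_rot: [0.144, 0.99, -0.0, 0.0]
ft_force: [0.2, -0.1, 0.4]
grip_width: 0.0425
grasp_force: 0.0
clock: 4.78
eef_pos: [0.4613, 0.3591, 0.1228]
tool_rot: [-0.268, 0.963, 0.0, 0.001]
ft_force: [-0.1, -0.5, 0.2]
grip_width: 0.0426
grasp_force: 0.0
4.7833 [0.66 0.49 0.02 1.1  0.   0.12] [0.4612606  0.35914095 0.12281403] 0.04257032478809911 [-0.06476896 -0.49226572  0.1922542 ] [[-8.56396062e-01 -5.16316668e-01]
 [-5.16315009e-01  8.56397703e-01]
 [-2.14407012e-03  2.67526450e-04]]
```

View pics/t1.png

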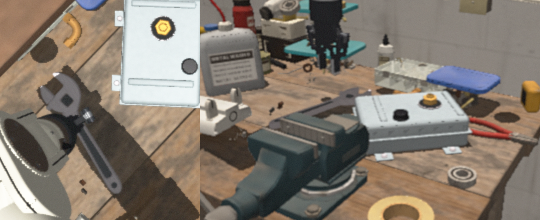

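The gripper hovers over the neck-side end of the handle, aligned with it. Descend and grip.

```bash
python3 -m inch '[0,1,-30,0,0,0,50, 0,1,-60,0,0,0,50, 0,1,-80,0,0,0,50, 0,1,-90,0,0,0,50, 0,1,-97,0,0,0,50, 0,1,-97,0,0,0,50, 0,1,-97,0,0,0,20, 0,1,-97,0,0,0,10]' ; python3 -m inch '[0,0,0,0,0,0,5, 0,0,0,0,0,0,5, 0,0,0,0,0,0,5, 0,0,0,0,0,0,5, 0,0,0,0,0,0,5]'
```

```text
clock: 5.55
eef_pos: [0.4613, 0.3602, 0.0286]
tool_rot: [-0.265, 0.964, 0.002, 0.001]
ft_force: [-2.1, 0.4, 1.9]
grip_width: 0.0217
grasp_force: 60.5
clock: 5.97
eef_pos: [0.4613, 0.3602, 0.0285]
tool_rot: [-0.266, 0.964, 0.001, 0.001]
ft_force: [-2.3, 0.5, 6.3]
grip_width: 0.0219
grasp_force: 60.9
```

```bash
python3 -m inch '[0,0,15,0,0,0,5, 0,0,35,0,0,0,5, 0,0,60,0,0,0,5, 0,0,90,0,0,0,5, 5,-20,120,0,0,-0.05,5, 10,-40,120,0,0,-0.11,5, 15,-60,120,0,0,-0.17,5, 20,-85,120,0,0,-0.23,5]'; python3 -m inch '[6,-25,0,0,0,-0.05,5, 12,-50,0,0,0,-0.1,5, 18,-75,0,0,0,-0.15,5, 24,-95,0,0,0,-0.2,5, 30,-115,0,0,0,-0.23,5, 32,-125,0,0,0,-0.23,5, 32,-125,0,0,0,-0.23,5]'
python3 - <<'E'
from h import *
from scipy.spatial.transform import Rotation as R
np.set_printoptions(precision=4,suppress=True)
o=bot.get_obs();M=R.from_quat(o["tool_rot"]).as_matrix();p=np.array(o["eef_pos"]);print(o['clock'],p,o['ft_force'],o['grip_width'],"yaw",np.degrees(np.arctan2(M[1,0],M[0,0])))
T=bot.camera("top");S=bot.camera("side");U={}
for t in("wrench","fixed_face","wrench_jaw","worm_top","tank_nut"):
  for c in("top","side"):
    r=bot.spot_point(c,t)
    if r: U[t,c]=r[0]["uv"];print(t,c,np.round(r[0]["uv"],1),round(r[0]["confidence"],2), (M.T@(atz(c,r[0]["uv"],p[2]-.028+.018*(t=="worm_top"))-p))*1000)
  if (t,"top") in U and (t,"side") in U: print("  tri",tri(U[t,"side"],U[t,"top"]))
cv2.imwrite("pics/t2.png",np.hstack([cv2.resize(T[140:310,190:390],None,fx=2,fy=2),cv2.resize(S[160:330,190:390],None,fx=2,fy=2)]))
E
```

```text
clock: 6.63
eef_pos: [0.4807, 0.2734, 0.1467]
tool_rot: [-0.152, 0.988, -0.0, 0.0]
ft_force: [0.7, 0.3, -5.6]
grip_width: 0.0219
grasp_force: 59.9
clock: 7.22
eef_pos: [0.5124, 0.1463, 0.1458]
tool_rot: [-0.037, 0.999, -0.001, -0.001]
ft_force: [-0.2, 1.1, -4.6]
grip_width: 0.0217
grasp_force: 60.0
7.2167 [0.5124 0.1463 0.1458] [-0.2471  1.0958 -4.5841] 0.02173967849601956 yaw -175.75076186493143
wrench top [315.7 226.9] 0.88 [-96.6143  -2.2787  27.871 ]
wrench side [274.7 207.9] 0.67 [-99.5764  -3.6693  27.869 ]
  tri [0.6105 0.1507 0.1175]
fixed_face top [322.5 223. ] 0.6 [-102.7373  -15.8851   27.8835]
fixed_face side [278.9 207.1] 0.72 [-109.4439   -2.0115   27.8529]
  tri [0.6163 0.1382 0.1235]
wrench_jaw top [306.2 233.1] 0.45 [-86.6455  16.8595  27.8552]
wrench_jaw side [265.4 199.1] 0.47 [-99.1861  51.1647  27.7853]
  tri [0.5972 0.1698 0.131 ]
worm_top top [318.5 251.4] 0.71 [-49.7498  -1.7725   9.9345]
tank_nut top [304.1 208.9] 0.56 [-133.0403   16.164    27.7926]
tank_nut side [286.6 219. ] 0.41 [-100.3267  -65.4236   27.9629]
  tri [0.647  0.1716 0.0811]
```

View pics/t2.png

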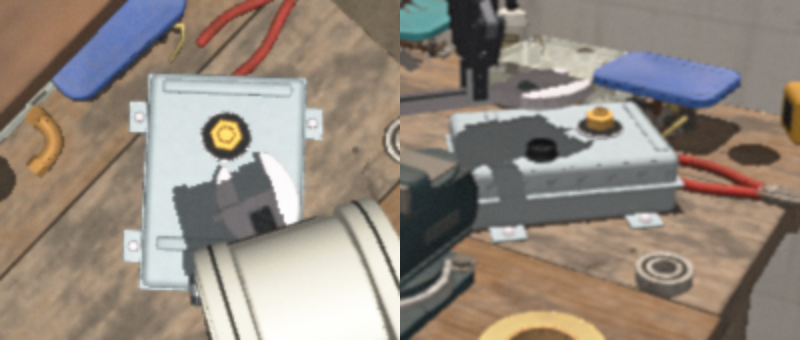

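The wrench is held level, about 33 mm above the washer plane, with the mouth pointing at the nut. I'll check the head's clearance to the cap from the first picture before choosing the insertion path.

Run:
```python
from h import *
im=cv2.imread("pics/top0.png");hsv=cv2.cvtColor(im,cv2.COLOR_BGR2HSV)
m=((hsv[...,1]<45)&(hsv[...,2]>70)).astype(np.uint8);m[:, :170]=0;m[:,268:]=0;m[:245]=0;m[380:]=0
n,l,st,_=cv2.connectedComponentsWithStats(m);k=1+st[1:,4].argmax();print(st[k])
P=np.array([atz("top",q[::-1].astype(float),.012)[:2] for q in np.argwhere(l==k)])*1000
a=np.radians(-149.3);x=np.array([np.cos(a),np.sin(a)]);y=np.array([-x[1],x[0]]);Q=np.c_[(P-[543,410])@x,(P-[543,410])@y]
for s in range(-25,90,8): 
    w=Q[abs(Q[:,0]-s)<2.5,1]; print(s,w.min().round(),w.max().round()) if len(w) else 0
b=np.radians(-175.75);R=np.array([[np.cos(b),-np.sin(b)],[np.sin(b),np.cos(b)]])
for back in(0,20,24,27,30,40):
    o=np.array([651.6,172.8])-back*np.array([.943,.334]); W=Q@R.T+o; print(back,np.linalg.norm(W-[573,122.5],axis=1).min().round(1))
hs=cv2.inRange(hsv[230:262,315:345],(0,0,0),(180,255,60));ys,xs=np.nonzero(hs);print("cap px",len(xs),xs.min()+315,xs.max()+315,ys.min()+230,ys.max()+230)
```

```text
[ 180  252   83  122 2346]
-17 9.0 23.0
-9 -29.0 28.0
-1 -33.0 35.0
7 -35.0 39.0
15 -36.0 42.0
23 -36.0 42.0
31 -38.0 44.0
39 -41.0 42.0
47 -29.0 40.0
55 -23.0 34.0
63 -17.0 27.0
71 -16.0 20.0
79 -13.0 14.0
87 -13.0 13.0
0 26.0
20 8.7
24 5.8
27 3.6
30 1.4
40 0.7
cap px 3 323 328 239 249
```

The cap leaves no room to slide in from behind, so I'll come straight down. First hover over the nut, just above the stub, and look.

```bash
python3 -m inch '[10,5,0,0,0,0,5, 20,10,0,0,0,0,5, 30,15,-5,0,0,0,5, 38,18,-12,0,0,0,5, 41,19,-20,0,0,0,5, 41,19,-24,0,0,0,5, 41,19,-24,0,0,0,5]'
python3 - <<'E'
from h import *
from scipy.spatial.transform import Rotation as R
np.set_printoptions(precision=2,suppress=True)
o=bot.get_obs();M=R.from_quat(o["tool_rot"]).as_matrix();p=np.array(o["eef_pos"]);print(o['clock'],p*1000,o['ft_force'],"yaw",np.degrees(np.arctan2(M[1,0],M[0,0])))
T=bot.camera("top");S=bot.camera("side")
for t in("wrench","fixed_face","wrench_jaw","worm_top","tank_nut"):
  r=bot.spot_point("top",t)
  if r: print(t,np.round(r[0]["uv"],1),round(r[0]["confidence"],2), (M.T@(atz("top",r[0]["uv"],p[2]-.028+.018*(t=="worm_top"))-p))*1000, atz("top",r[0]["uv"],.071)*1000)
cv2.imwrite("pics/t3.png",np.hstack([cv2.resize(T[180:250,265:345],None,fx=5,fy=5,interpolation=cv2.INTER_CUBIC),cv2.resize(S[170:240,250:330],None,fx=5,fy=5,interpolation=cv2.INTER_CUBIC)]))
E
```

```text
clock: 8.4
eef_pos: [0.5519, 0.1673, 0.1198]
tool_rot: [-0.039, 0.999, -0.001, -0.003]
ft_force: [-0.9, -0.1, -5.4]
grip_width: 0.0217
grasp_force: 59.9
8.4 [551.85 167.27 119.82] [-0.91 -0.13 -5.41] yaw -175.57890848978718
wrench [300.8 207.9] 0.72 [-97.75   3.33  27.5 ] [651.27 177.72  71.  ]
fixed_face [311.  204.5] 0.58 [-102.39  -17.34   27.5 ] [657.65 156.98  71.  ]
wrench_jaw [292.7 212.7] 0.64 [-89.92  20.16  27.52] [641.95 194.29  71.  ]
tank_nut [301.9 209.3] 0.41 [-94.77   1.46  27.52] [648.38 175.58  71.  ]
```

View pics/t3.png

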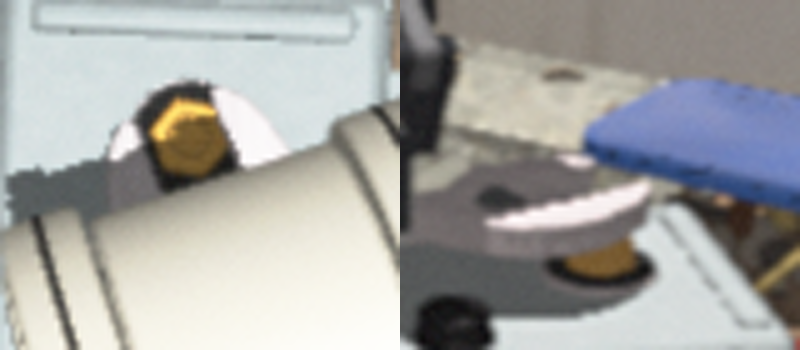

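Run:
```python
from h import *
im=bot.camera("top")
u=np.array([np.cos(np.radians(19.4)),np.sin(np.radians(19.4)),0]);v=np.array([u[1],-u[0],0])  # v toward fixed jaw
vs=np.arange(-30,30,.25);us=np.arange(-20,24,.25);N=np.array([651.,174.5,0])
G=np.array([[N+u*a+v*b for b in vs] for a in us[::-1]])/1000;G[...,2]=.0845
uv=proj("top",G.reshape(-1,3)).reshape(G.shape[0],G.shape[1],2).astype(np.float32)
w=cv2.remap(im,uv[...,0],uv[...,1],cv2.INTER_CUBIC)
for a in(-4,0,4,8):
    i=np.argmin(abs(us[::-1]-a)); row=w[max(0,i-6):i+6].mean(0)
    print("u",a,[(int(vs[j]),int(row[j,2]),int(row[j,2]-row[j,0])) for j in range(32,208,4)])
big=cv2.resize(w,None,fx=3,fy=3)
for b in range(-30,30,5): cv2.line(big,(int((b+30)*12),0),(int((b+30)*12),12 if b else 30),(0,0,255),2)
for a in range(-20,24,5): cv2.line(big,(0,int((24-a)*12)),(12 if a else 30,int((24-a)*12)),(0,0,255),2)
cv2.imwrite("pics/t4.png",big)
```

```text
u -4 [(-22, 111, 3), (-21, 109, 2), (-20, 105, 2), (-19, 90, 0), (-18, 69, 0), (-17, 49, 0), (-16, 42, 5), (-15, 54, 22), (-14, 76, 42), (-13, 98, 58), (-12, 111, 66), (-11, 117, 71), (-10, 119, 73), (-9, 117, 71), (-8, 112, 67), (-7, 105, 63), (-6, 100, 62), (-5, 101, 61), (-4, 105, 62), (-3, 109, 65), (-2, 112, 67), (-1, 113, 67), (0, 113, 67), (1, 113, 67), (2, 112, 66), (3, 111, 65), (4, 109, 64), (5, 107, 62), (6, 108, 63), (7, 108, 64), (8, 109, 64), (9, 111, 65), (10, 113, 67), (11, 112, 67), (12, 111, 60), (13, 107, 39), (14, 112, 17), (15, 156, 5), (16, 213, 4), (17, 246, 3), (18, 249, 2), (19, 249, 2), (20, 250, 2), (21, 250, 2)]
u 0 [(-22, 120, 4), (-21, 115, 4), (-20, 104, 3), (-19, 87, 2), (-18, 68, 1), (-17, 50, 0), (-16, 42, 4), (-15, 47, 15), (-14, 66, 33), (-13, 91, 53), (-12, 107, 65), (-11, 117, 71), (-10, 117, 70), (-9, 112, 66), (-8, 108, 64), (-7, 109, 66), (-6, 112, 68), (-5, 114, 68), (-4, 113, 67), (-3, 113, 67), (-2, 114, 67), (-1, 116, 68), (0, 117, 69), (1, 117, 69), (2, 118, 70), (3, 118, 71), (4, 118, 71), (5, 118, 70), (6, 113, 68), (7, 106, 66), (8, 10
[... 831 characters left out ...]
247, 2), (21, 248, 2)]
u 8 [(-22, 249, 1), (-21, 248, 2), (-20, 243, 2), (-19, 209, 3), (-18, 159, 3), (-17, 107, 3), (-16, 74, 4), (-15, 78, 21), (-14, 115, 59), (-13, 164, 98), (-12, 206, 126), (-11, 235, 140), (-10, 250, 142), (-9, 251, 141), (-8, 252, 143), (-7, 249, 143), (-6, 235, 137), (-5, 221, 133), (-4, 204, 126), (-3, 190, 118), (-2, 176, 109), (-1, 174, 108), (0, 175, 108), (1, 174, 107), (2, 177, 107), (3, 194, 118), (4, 210, 128), (5, 213, 129), (6, 217, 128), (7, 225, 130), (8, 235, 136), (9, 243, 142), (10, 246, 146), (11, 237, 143), (12, 210, 123), (13, 177, 78), (14, 169, 37), (15, 195, 12), (16, 229, 6), (17, 246, 3), (18, 250, 3), (19, 249, 3), (20, 248, 3), (21, 248, 3)]
```

View pics/t4.png

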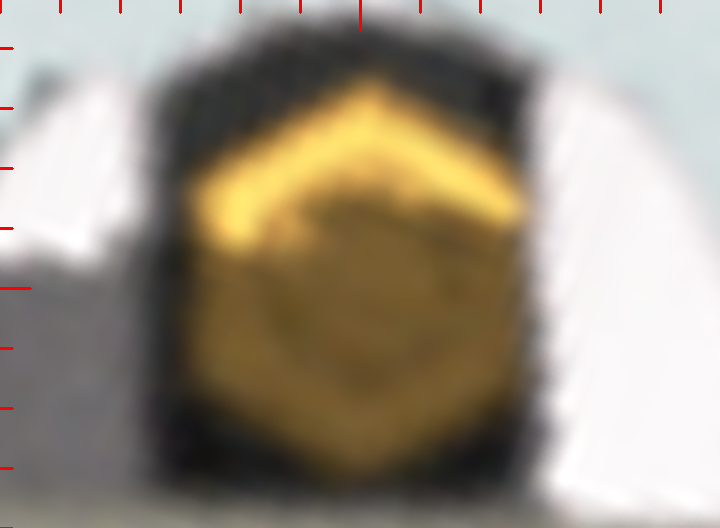

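The wrench is square to the nut, but the mouth (−18.9 to 13.0 mm) sits about 2.8 mm off centre towards the moving jaw. Shift it and go down with feeling.

```bash
python3 -m inch '[0.9,-2.6,0,0,0,0,5, 0.9,-2.6,-4,0,0,0,5, 0.9,-2.6,-8,0,0,0,5, 0.9,-2.6,-10,0,0,0,5, 0.9,-2.6,-11,0,0,0,5, 0.9,-2.6,-11,0,0,0,5]'
```

```text
clock: 9.3
eef_pos: [0.5541, 0.1651, 0.1106]
tool_rot: [-0.039, 0.999, -0.0, -0.001]
ft_force: [0.8, -0.2, -5.6]
grip_width: 0.0217
grasp_force: 60.0
```

```bash
python3 -m inch '[0,0,-1,0,0,0,5, 0,0,-2,0,0,0,5, 0,0,-3,0,0,0,5,0,0,-3,0,0,0,5]'; python3 -m inch '[0,0,-1,0,0,0,5, 0,0,-2,0,0,0,5,0,0,-2,0,0,0,5]'
```

```text
clock: 9.63
eef_pos: [0.5544, 0.1653, 0.1081]
tool_rot: [-0.039, 0.999, -0.0, -0.0]
ft_force: [-0.5, 0.1, -6.3]
grip_width: 0.0217
grasp_force: 60.0
clock: 9.88
eef_pos: [0.5544, 0.1652, 0.1061]
tool_rot: [-0.039, 0.999, -0.0, -0.0]
ft_force: [-0.4, -0.2, -5.2]
grip_width: 0.0214
grasp_force: 60.0
```

Already past the nut's top without contact. Continue to the washer.

```bash
python3 -m inch '[0,0,-1,0,0,0,5, 0,0,-2,0,0,0,5, 0,0,-3,0,0,0,5, 0,0,-4,0,0,0,5,0,0,-4,0,0,0,5]'; python3 -m inch '[0,0,-1,0,0,0,5, 0,0,-1,0,0,0,5]';python3 -m inch '[0,0,-1,0,0,0,5, 0,0,-1,0,0,0,5]'
```

```text
clock: 10.3
eef_pos: [0.5543, 0.1652, 0.102]
tool_rot: [-0.039, 0.999, -0.0, -0.0]
ft_force: [-0.3, 0.5, -6.1]
grip_width: 0.0219
grasp_force: 60.0
clock: 10.47
eef_pos: [0.5544, 0.1652, 0.1011]
tool_rot: [-0.039, 0.999, -0.0, -0.0]
ft_force: [-0.5, -1.0, -5.1]
grip_width: 0.0222
grasp_force: 60.0
clock: 10.63
eef_pos: [0.5544, 0.1652, 0.1001]
tool_rot: [-0.039, 0.999, -0.0, -0.0]
ft_force: [0.2, -0.4, -5.6]
grip_width: 0.0217
grasp_force: 60.0
```

```bash
python3 -m inch '[0,0,-1,0,0,0,5, 0,0,-1,0,0,0,5]';python3 -m inch '[0,0,-0.7,0,0,0,5, 0,0,-0.7,0,0,0,5]'
```

```text
clock: 10.8
eef_pos: [0.5544, 0.1652, 0.0991]
tool_rot: [-0.039, 0.999, -0.0, -0.0]
ft_force: [-0.8, 0.6, -5.7]
grip_width: 0.0219
grasp_force: 60.0
clock: 10.97
eef_pos: [0.5544, 0.1652, 0.0985]
tool_rot: [-0.039, 0.999, -0.0, -0.0]
ft_force: [0.1, -0.1, -5.8]
grip_width: 0.0215
grasp_force: 60.0
```

```bash
for i in 1 2 3; do python3 -m inch '[0,0,-0.7,0,0,0,5, 0,0,-0.7,0,0,0,5]' | grep -E 'eef|ft_f'; done
```

```text
eef_pos: [0.5545, 0.1652, 0.0978]
ft_force: [0.5, -0.4, -4.8]
eef_pos: [0.5545, 0.1653, 0.0971]
ft_force: [0.5, 0.7, -5.9]
eef_pos: [0.5545, 0.1653, 0.0965]
ft_force: [-0.0, -1.0, -4.9]
```

```bash
for i in 1 2 3; do python3 -m inch '[0,0,-0.7,0,0,0,5, 0,0,-0.7,0,0,0,5]' | grep -E 'eef|ft_f'; done
```

```text
eef_pos: [0.5546, 0.1653, 0.0963]
ft_force: [-1.7, 0.3, -1.7]
eef_pos: [0.5546, 0.1653, 0.0962]
ft_force: [-3.2, -1.1, 4.1]
eef_pos: [0.5546, 0.1653, 0.0962]
ft_force: [-4.5, -1.8, 8.3]
```

Seated. Ease off and release, then rise.

```bash
python3 -m inch '[0,0,1.4,0,0,0,5, 0,0,1.4,0,0,0,35, 0,0,1.4,0,0,0,45, 0,0,1.4,0,0,0,45, 0,0,1.4,0,0,0,45]'; python3 -m inch '[0,0,10,0,0,0,45, 0,0,25,0,0,0,45, 0,0,50,0,0,0,20, -30,-10,80,0,0,0,0, -60,-25,80,0,0,0,0, -100,-40,80,0,0,0,0, -130,-50,80,0,0,0,0, -130,-50,80,0,0,0,0]'
python3 - <<'E'
from h import *
np.set_printoptions(precision=2,suppress=True)
T=bot.camera("top");S=bot.camera("side")
for t,z in(("wrench",.071),("fixed_face",.071),("wrench_jaw",.071),("worm_top",.089),("tank_nut",.071)):
  r=bot.spot_point("top",t)
  if r: print(t,np.round(r[0]["uv"],1),round(r[0]["confidence"],2), atz("top",r[0]["uv"],z)*1000)
  s=bot.spot_point("side",t)
  if s: print("   side",np.round(s[0]["uv"],1),atz("side",s[0]["uv"],z)*1000)
cv2.imwrite("pics/t5.png",np.hstack([cv2.resize(T[170:310,240:360],None,fx=4,fy=4,interpolation=cv2.INTER_CUBIC),cv2.resize(S[180:320,210:290],None,fx=4,fy=4,interpolation=cv2.INTER_CUBIC)]))
m=bot.silhouettes("top","wrench")[0]["mask"];P=np.array([atz("top",q[::-1].astype(float),.0845)[:2]*1000 for q in np.argwhere(m)])
H=P[P[:,0]<570];c=H.mean(0);w=np.linalg.svd(H-c)[2][0];print(c,np.degrees(np.arctan2(w[1],w[0])),P.min(0))
E
```

```text
clock: 12.38
eef_pos: [0.555, 0.1654, 0.0959]
tool_rot: [-0.039, 0.999, 0.0, 0.0]
ft_force: [-0.1, -0.6, -0.1]
grip_width: 0.0383
grasp_force: 0.0
clock: 13.05
eef_pos: [0.4169, 0.1129, 0.1753]
tool_rot: [-0.038, 0.999, -0.001, -0.004]
ft_force: [-0.3, -0.4, -0.8]
grip_width: -0.0002
grasp_force: 0.0
   side [290.9 221.7] [658.3  177.99  71.  ]
fixed_face [311.7 207.2] 0.67 [652.13 155.73  71.  ]
   side [292.7 223.6] [658.72 167.19  71.  ]
wrench_jaw [295.9 213.1] 0.57 [640.98 187.86  71.  ]
   side [283.  219.8] [644.83 192.11  71.  ]
worm_top [309.2 226.8] 0.68 [611.41 162.5   89.  ]
   side [267.9 220.2] [599.99 156.64  89.  ]
tank_nut [324.6 146.4] 0.53 [776.25 125.92  71.  ]
   side [287.5 219.3] [655.34 192.52  71.  ]
[482.67 159.77] -175.6355454364946 [401.74 128.6 ]
```

View pics/t5.png

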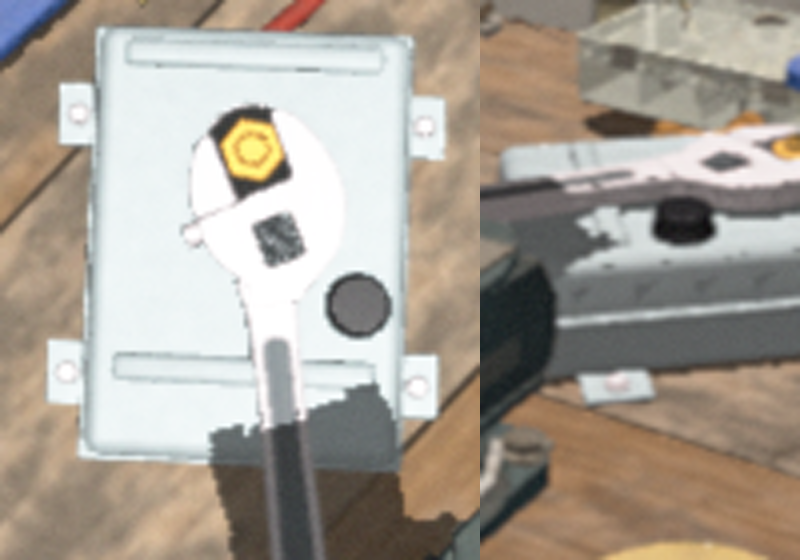

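The wrench lies flat round the nut with the worm at about (310,230), the handle is on the rib and the cap is clear. Locate the worm numerically.

```bash
cat > meas.py <<'E'
from h import *
im=bot.camera("top")
r=np.radians(19.4);u=np.array([np.cos(r),np.sin(r),0]);v=np.array([u[1],-u[0],0]);N=np.array([651.,174.5,0])
def warp(z,u0,u1,v0,v1,s=.5):
    us=np.arange(u0,u1,s);vs=np.arange(v0,v1,s);G=np.array([[N+u*a+v*b for b in vs] for a in us])/1000;G[...,2]=z
    q=proj("top",G.reshape(-1,3)).reshape(len(us),len(vs),2).astype(np.float32)
    return us,vs,cv2.remap(im,q[...,0],q[...,1],cv2.INTER_CUBIC).astype(float)
if __name__=="__main__":
    us,vs,w=warp(.087,-65,-28,-25,25); d=np.clip(180-w.mean(2),0,None);d[d<40]=0
    print("worm u",(d.sum(1)@us)/d.sum(),"v",(d.sum(0)@vs)/d.sum()); c=np.array([(d.sum(1)@us)/d.sum(),(d.sum(0)@vs)/d.sum()]);print(N+u*c[0]+v*c[1])
    print([int(x) for x in w.mean(2)[:,np.argmin(abs(vs-c[1]))][::3]])
    print([int(x) for x in w.mean(2)[np.argmin(abs(us-c[0]))][::3]])
    us,vs,w=warp(.0855,-4,6,-26,26); p=w.mean(0)
    print("mouth",[(b,int(x[2]),int(x[2]-x[0])) for b,x in zip(vs[8:-8:2],p[8:-8:2])])
E
python3 meas.py
```

```text
worm u -45.699229970160914 v -3.8925060654229062
[606.60251162 162.99199196   0.        ]
[255, 255, 255, 255, 230, 176, 152, 127, 124, 131, 136, 140, 130, 119, 107, 90, 82, 79, 87, 98, 131, 214, 255, 255, 254]
[255, 255, 255, 255, 255, 255, 248, 214, 147, 103, 113, 163, 168, 143, 119, 95, 89, 112, 130, 145, 153, 165, 227, 255, 254, 255, 255, 255, 255, 255, 255, 255, 255, 255]
mouth [(np.float64(-22.0), 254, 0), (np.float64(-21.0), 254, 0), (np.float64(-20.0), 254, 0), (np.float64(-19.0), 254, 0), (np.float64(-18.0), 249, 1), (np.float64(-17.0), 218, 2), (np.float64(-16.0), 167, 7), (np.float64(-15.0), 140, 32), (np.float64(-14.0), 169, 84), (np.float64(-13.0), 224, 129), (np.float64(-12.0), 252, 138), (np.float64(-11.0), 255, 127), (np.float64(-10.0), 255, 126), (np.float64(-9.0), 251, 135), (np.float64(-8.0), 241, 140), (np.float64(-7.0), 230, 139), (np.float64(-6.0), 231, 136), (np.float64(-5.0), 242, 134), (np.float64(-4.0), 251, 130), (np.float64(-3.0), 254, 125), (np.float64(-2.0), 254, 122), (np.float64(-1.0), 254, 121), (np.float64(0.0), 254, 121), (np.float64(1.0), 254, 121), (np.float64(2.0), 255, 122), (np.float64(3.0), 254, 123), (np.float64(4.0), 252, 125), (np.float64(5.0), 248, 130), (np.float64(6.0), 241, 134), (np.float64(7.0), 235, 137), (np.float64(8.0), 233, 139), (np.float64(9.0), 240, 138), (np.float64(10.0), 250, 133), (np.float64(11.0), 254, 128), (np.float64(12.0), 254, 131), (np.float64(13.0), 245, 125), (np.float64(14.0), 229, 89), (np.float64(15.0), 226, 39), (np.float64(16.0), 239, 7), (np.float64(17.0), 251, 0), (np.float64(18.0), 254, 0), (np.float64(19.0), 254, 0), (np.float64(20.0), 254, 0), (np.float64(21.0), 254, 0)]
```

```bash
python3 -m inch '[30,8,0,0,0,0.06,0, 65,16,0,0,0,0.13,0, 100,25,0,0,0,0.2,0, 135,33,0,0,0,0.262,0, 165,40,0,0,0,0.262,0, 175.5,43.5,-20,0,0,0.262,0, 175.5,43.5,-45,0,0,0.262,0, 175.5,43.5,-60,0,0,0.262,0]'; python3 -m inch '[0,0,0,0,0,0,0, 0,0,0,0,0,0,0]'
python3 - <<'E'
from h import *
from scipy.spatial.transform import Rotation as R
o=bot.get_obs();M=R.from_quat(o["tool_rot"]).as_matrix();print(o['ft_force'],"yaw",np.degrees(np.arctan2(M[1,0],M[0,0])),M[:,2])
E
```

```text
clock: 14.42
eef_pos: [0.6001, 0.1588, 0.1129]
tool_rot: [-0.169, 0.986, -0.0, -0.001]
ft_force: [0.1, 0.2, -0.3]
grip_width: -0.0004
grasp_force: 0.0
clock: 14.58
eef_pos: [0.5994, 0.1586, 0.115]
tool_rot: [-0.169, 0.986, -0.0, -0.001]
ft_force: [0.2, 0.8, 0.5]
grip_width: -0.0002
grasp_force: 0.0
[0.2012401  0.81577732 0.49363763] yaw -160.56656046573832 [-2.31063194e-03 -5.51132502e-04 -9.99997179e-01]
```

```bash
python3 -m inch '[0,0,-1,0,0,0,0, 0,0,-2,0,0,0,0, 0,0,-3,0,0,0,0, 0,0,-3,0,0,0,0]' | grep -E 'eef|ft_f'; for i in 1 2 3 4; do python3 -m inch '[0,0,-0.6,0,0,0,0, 0,0,-0.6,0,0,0,0]' | grep -E 'eef|ft_f'; done
```

```text
eef_pos: [0.6002, 0.1588, 0.1137]
ft_force: [0.2, 0.2, -0.3]
eef_pos: [0.6001, 0.1588, 0.1126]
ft_force: [0.7, -0.7, 0.0]
eef_pos: [0.6, 0.1587, 0.1116]
ft_force: [0.4, -1.4, 0.7]
eef_pos: [0.5999, 0.1587, 0.1109]
ft_force: [0.5, -0.4, 0.4]
eef_pos: [0.6, 0.1588, 0.1106]
ft_force: [-0.2, 0.1, 1.6]
```

```bash
for i in 1 2 3; do python3 -m inch '[0,0,-0.6,0,0,0,0, 0,0,-0.6,0,0,0,0]' | grep -E 'eef|ft_f'; done
```

```text
eef_pos: [0.6, 0.1587, 0.1104]
ft_force: [-1.2, 0.4, 3.0]
eef_pos: [0.6001, 0.1587, 0.1103]
ft_force: [-3.2, -0.3, 6.1]
eef_pos: [0.6002, 0.1587, 0.1103]
ft_force: [-3.4, -0.9, 9.2]
```

```bash
python3 -m inch '[0,0,-0.8,0,0,0,0, 0,0,-0.8,0,0,0,0]' | grep -E 'eef|ft_f'; python3 -m inch '[0.9,0.3,0,0,0,0,0, 1.9,0.7,0,0,0,0,0, 2.8,1,0,0,0,0,0, 2.8,1,0,0,0,0,0]' | grep -E 'eef|ft_f';  python3 -m inch '[0.9,0.3,0,0,0,0,0, 1.9,0.7,0,0,0,0,0, 2.8,1,0,0,0,0,0, 2.8,1,0,0,0,0,0]' | grep -E 'eef|ft_f'
```

```text
eef_pos: [0.6001, 0.1587, 0.1101]
ft_force: [-4.7, -2.1, 12.7]
eef_pos: [0.601, 0.159, 0.1101]
ft_force: [-10.2, -4.3, 17.1]
eef_pos: [0.6044, 0.1602, 0.1102]
ft_force: [-7.6, -2.9, 15.8]
```

The worm is rolling: 8 N tangential, as specified. Continue the stroke.

```bash
python3 -m inch '[0.9,0.3,0.4,0,0,0,0, 1.9,0.7,0.4,0,0,0,0, 2.8,1,0.4,0,0,0,0, 3.8,1.3,0.4,0,0,0,0]' | grep -E 'eef|ft_f';  python3 -m inch '[0.9,0.3,0,0,0,0,0, 1.9,0.7,0,0,0,0,0, 2.8,1,0,0,0,0,0, 3.8,1.3,0,0,0,0,0]' | grep -E 'eef|ft_f'; python3 meas.py | tail -1
```

```text
eef_pos: [0.6077, 0.1614, 0.1102]
ft_force: [-9.2, -2.6, 13.2]
eef_pos: [0.6115, 0.1627, 0.1102]
ft_force: [-7.5, -2.8, 13.9]
mouth [(np.float64(-22.0), 150, 14), (np.float64(-21.0), 210, 17), (np.float64(-20.0), 240, 17), (np.float64(-19.0), 245, 14), (np.float64(-18.0), 245, 13), (np.float64(-17.0), 244, 13), (np.float64(-16.0), 244, 13), (np.float64(-15.0), 244, 13), (np.float64(-14.0), 244, 13), (np.float64(-13.0), 244, 14), (np.float64(-12.0), 244, 13), (np.float64(-11.0), 245, 13), (np.float64(-10.0), 245, 14), (np.float64(-9.0), 243, 14), (np.float64(-8.0), 235, 16), (np.float64(-7.0), 214, 19), (np.float64(-6.0), 189, 19), (np.float64(-5.0), 182, 19), (np.float64(-4.0), 196, 20), (np.float64(-3.0), 216, 20), (np.float64(-2.0), 233, 16), (np.float64(-1.0), 246, 11), (np.float64(0.0), 252, 6), (np.float64(1.0), 254, 4), (np.float64(2.0), 253, 4), (np.float64(3.0), 253, 4), (np.float64(4.0), 253, 4), (np.float64(5.0), 253, 4), (np.float64(6.0), 253, 4), (np.float64(7.0), 253, 4), (np.float64(8.0), 253, 4), (np.float64(9.0), 253, 4), (np.float64(10.0), 253, 4), (np.float64(11.0), 253, 4), (np.float64(12.0), 253, 4), (np.float64(13.0), 253, 4), (np.float64(14.0), 253, 4), (np.float64(15.0), 254, 4), (np.float64(16.0), 253, 4), (np.float64(17.0), 253, 4), (np.float64(18.0), 253, 4), (np.float64(19.0), 253, 4), (np.float64(20.0), 254, 4), (np.float64(21.0), 254, 4)]
```

```bash
python3 -m inch '[0.9,0.3,0,0,0,0,0, 1.9,0.7,0,0,0,0,0, 2.8,1,0,0,0,0,0, 2.8,1,5,0,0,0,0, -5,-1.8,5,0,0,0,0, -12.3,-4.3,5,0,0,0,0,-12.3,-4.3,1.2,0,0,0,0,-12.3,-4.3,0,0,0,0,0]' | grep -E 'eef|ft_f'; python3 -m inch '[0,0,0,0,0,0,0, 0.9,0.3,0,0,0,0,0, 1.9,0.7,0,0,0,0,0, 2.8,1,0,0,0,0,0]' | grep -E 'eef|ft_f'; python3 -m inch '[0.9,0.3,0,0,0,0,0, 1.9,0.7,0,0,0,0,0, 2.8,1,0,0,0,0,0, 3.8,1.3,0,0,0,0,0]' | grep -E 'eef|ft_f'
```

```text
eef_pos: [0.6005, 0.1588, 0.11]
ft_force: [-8.5, -2.3, 17.3]
eef_pos: [0.6023, 0.1595, 0.1102]
ft_force: [-8.2, -3.4, 15.9]
eef_pos: [0.6064, 0.1609, 0.1102]
ft_force: [-7.9, -3.0, 14.8]
```

```bash
python3 -m inch '[0.9,0.3,0.2,0,0,0,0, 1.9,0.7,0.2,0,0,0,0, 2.8,1,0.2,0,0,0,0, 3.8,1.3,0.2,0,0,0,0]' | grep -E 'eef|ft_f'; python3 -m inch '[0.9,0.3,0,0,0,0,0, 1.9,0.7,0,0,0,0,0, 2.8,1,0,0,0,0,0, 3.8,1.3,0,0,0,0,0]' | grep -E 'eef|ft_f'; python3 -m inch '[0.9,0.3,0,0,0,0,0, 1.5,0.5,0,0,0,0,0,1.5,0.5,5,0,0,0,0, -5,-1.8,5,0,0,0,0, -13.6,-4.8,5,0,0,0,0,-13.6,-4.8,1.2,0,0,0,0,-13.6,-4.8,0.2,0,0,0,0]' | grep -E 'eef|ft_f'
```

```text
eef_pos: [0.6101, 0.1622, 0.1102]
ft_force: [-8.0, -2.2, 14.6]
eef_pos: [0.6138, 0.1635, 0.1102]
ft_force: [-8.2, -2.3, 14.1]
eef_pos: [0.6007, 0.1587, 0.11]
ft_force: [-8.1, -3.3, 16.9]
```

```bash
python3 -m inch '[0.9,0.3,0.2,0,0,0,0, 1.9,0.7,0.2,0,0,0,0, 2.8,1,0.2,0,0,0,0]' | grep -E 'eef|ft_f';  for i in 1 2 3; do python3 -m inch '[0.9,0.3,0,0,0,0,0, 1.9,0.7,0,0,0,0,0, 2.8,1,0,0,0,0,0]' | grep -E 'eef|ft_f'; done
```

```text
eef_pos: [0.6026, 0.1594, 0.1102]
ft_force: [-9.1, -3.0, 13.9]
eef_pos: [0.6055, 0.1606, 0.1102]
ft_force: [-8.7, -3.8, 14.1]
eef_pos: [0.6082, 0.1616, 0.1102]
ft_force: [-9.4, -2.5, 14.2]
eef_pos: [0.6108, 0.1626, 0.1102]
ft_force: [-9.0, -1.7, 15.1]
```

```bash
python3 -m inch '[0.9,0.3,0.2,0,0,0,0, 1.9,0.7,0.2,0,0,0,0, 2.8,1,0.2,0,0,0,0]' | grep -E 'eef|ft_f'; python3 -m inch '[0,0,5,0,0,0,0, -5,-1.8,5,0,0,0,0, -14.1,-5,5,0,0,0,0,-14.1,-5,1.2,0,0,0,0,-14.1,-5,0.4,0,0,0,0,-14.1,-5,0.4,0,0,0,0]' | grep -E 'eef|ft_f'; for i in 1 2; do python3 -m inch '[0.9,0.3,0,0,0,0,0, 1.9,0.7,0,0,0,0,0]' | grep -E 'eef|ft_f'; done
```

```text
eef_pos: [0.6133, 0.1635, 0.1102]
ft_force: [-9.5, -2.6, 14.9]
eef_pos: [0.6007, 0.1588, 0.1102]
ft_force: [-4.4, -2.7, 9.3]
eef_pos: [0.601, 0.1589, 0.1101]
ft_force: [-10.9, -3.5, 14.1]
eef_pos: [0.6027, 0.1595, 0.1102]
ft_force: [-10.7, -4.2, 14.2]
```

```bash
for i in 1 2 3; do python3 -m inch '[0.5,0.2,0,0,0,0,0, 0.9,0.3,0,0,0,0,0]' | grep -E 'eef|ft_f'; done
```

```text
eef_pos: [0.6037, 0.1599, 0.1103]
ft_force: [-9.5, -3.4, 15.6]
eef_pos: [0.6045, 0.1602, 0.1103]
ft_force: [-11.0, -3.9, 14.0]
eef_pos: [0.6053, 0.1605, 0.1102]
ft_force: [-11.1, -3.1, 14.7]
```

Resistance has risen from about 8.5 to 11.5 N, so I'll step back to check the jaw gap.

```bash
python3 -m inch '[0,0,8,0,0,0,0, -20,-10,30,0,0,0,0, -50,-20,50,0,0,0,0, -90,-30,50,0,0,0,0, -130,-40,50,0,0,0,0, -165,-45,50,0,0,0,0,-165,-45,50,0,0,0,0]' | grep -E 'clock|eef|ft_f'
python3 - <<'E'
from meas import *
us,vs,w=warp(.0855,-4,6,-26,26); p=w.mean(0)
print("mouth",[(float(b),int(x[2]),int(x[2]-x[0])) for b,x in zip(vs,p) if 10<abs(b)<21][::2])
b=cv2.resize(w[:1],None);us,vs,w=warp(.0855,-60,25,-40,40,.25)
cv2.imwrite("pics/t6.png",cv2.resize(np.clip(w[::-1],0,255).astype(np.uint8),None,fx=1.7,fy=1.7))
E
```

```text
clock: 23.38
eef_pos: [0.4338, 0.1144, 0.157]
ft_force: [-1.2, -0.2, -0.9]
mouth [(-20.5, 254, 0), (-19.5, 254, 0), (-18.5, 254, 0), (-17.5, 254, 0), (-16.5, 254, 0), (-15.5, 250, 0), (-14.5, 244, 12), (-13.5, 242, 49), (-12.5, 248, 94), (-11.5, 254, 119), (-10.5, 254, 125), (11.0, 254, 132), (12.0, 253, 133), (13.0, 246, 118), (14.0, 237, 76), (15.0, 238, 28), (16.0, 247, 2), (17.0, 253, 0), (18.0, 254, 0), (19.0, 254, 0), (20.0, 254, 0)]Traceback (most recent call last):
  File "<stdin>", line 4, in <module>
cv2.error: OpenCV(4.12.0) /io/opencv/modules/imgproc/src/resize.cpp:4211: error: (-215:Assertion failed) inv_scale_x > 0 in function 'resize'
```

The gaps on both sides have nearly vanished, about 0.1–0.3 mm (profile dips 242 and 237 against 140 before). One more gentle stroke to feel for the snug point.

```bash
python3 -m inch '[35,5,0,0,0,0,0, 75,15,0,0,0,0,0, 115,25,0,0,0,0,0, 145,36,-10,0,0,0,0, 158.5,42.7,-30,0,0,0,0, 158.5,42.7,-44,0,0,0,0, 158.5,42.7,-48.5,0,0,0,0,158.5,42.7,-49.8,0,0,0,0]' | grep -E 'eef|ft_f';  python3 -m inch '[0,0,0,0,0,0,0, 0,0,0,0,0,0,0]' | grep -E 'eef|ft_f'; for i in 1 2 3; do python3 -m inch '[0.5,0.2,0,0,0,0,0, 0.9,0.3,0,0,0,0,0]' | grep -E 'eef|ft_f'; done
```

```text
eef_pos: [0.6048, 0.1603, 0.1104]
ft_force: [1.0, 1.3, 6.7]
eef_pos: [0.6041, 0.16, 0.1105]
ft_force: [3.4, 1.3, 2.4]
eef_pos: [0.6041, 0.16, 0.1105]
ft_force: [3.7, 1.7, 4.1]
eef_pos: [0.6041, 0.16, 0.1104]
ft_force: [2.6, 2.0, 5.6]
eef_pos: [0.6042, 0.1601, 0.1104]
ft_force: [1.2, 0.8, 5.7]
```

```bash
python3 -m inch '[0,0,5,0,0,0,0, -2.7,-0.9,5,0,0,0,0, -2.7,-0.9,5,0,0,0,0, -2.7,-0.9,2,0,0,0,0, -2.7,-0.9,0.5,0,0,0,0, -2.7,-0.9,-0.1,0,0,0,0,-2.7,-0.9,-0.1,0,0,0,0]' | grep -E 'eef|ft_f'; for i in 1 2 3 4; do python3 -m inch '[0.5,0.2,0,0,0,0,0, 0.9,0.3,0,0,0,0,0]' | grep -E 'eef|ft_f'; done
```

```text
eef_pos: [0.6006, 0.1588, 0.1103]
ft_force: [-3.6, -1.5, 8.8]
eef_pos: [0.6007, 0.1589, 0.1102]
ft_force: [-4.8, -2.3, 9.1]
eef_pos: [0.6008, 0.1589, 0.1102]
ft_force: [-7.3, -2.1, 11.5]
eef_pos: [0.6009, 0.1589, 0.1101]
ft_force: [-9.7, -4.2, 13.6]
eef_pos: [0.601, 0.1589, 0.1101]
ft_force: [-11.7, -3.4, 14.6]
```

```bash
python3 -m inch '[0.3,0.1,0.1,0,0,0,0, 0.3,0.1,0.1,0,0,0,0]' | grep -E 'eef|ft_f';python3 -m inch '[0,0,0,0,0,0,0]' | grep -E 'eef|ft_f'; python3 -m inch '[0.2,0.1,0,0,0,0,0, 0.2,0.1,0,0,0,0,0]' | grep -E 'eef|ft_f'
```

```text
eef_pos: [0.6011, 0.159, 0.1101]
ft_force: [-12.0, -3.7, 14.1]
eef_pos: [0.6011, 0.159, 0.1101]
ft_force: [-10.8, -3.9, 13.6]
eef_pos: [0.6012, 0.159, 0.1102]
ft_force: [-11.8, -4.5, 14.8]
```

```bash
python3 -m inch '[0.3,0.1,0.05,0,0,0,0]' | grep -E 'eef|ft_f';python3 -m inch '[0,0,0,0,0,0,0]' | grep -E 'eef|ft_f'; python3 -m inch '[0,0,0,0,0,0,0]' | grep -E 'eef|ft_f'
```

```text
eef_pos: [0.6014, 0.1591, 0.1102]
ft_force: [-11.6, -4.1, 13.9]
eef_pos: [0.6016, 0.1591, 0.1102]
ft_force: [-12.0, -3.1, 14.1]
eef_pos: [0.6016, 0.1592, 0.1102]
ft_force: [-11.5, -3.8, 14.2]
```

```bash
for i in 1 2 3; do python3 -m inch '[0.3,0.1,0,0,0,0,0, 0.6,0.2,0,0,0,0,0]' | grep -E 'eef|ft_f'; done;python3 -m inch '[0,0,0.4,0,0,0,0,0,0,0.4,0,0,0,0]' | grep -E 'eef|ft_f';python3 -m inch '[0.6,0.2,0,0,0,0,0]' | grep -E 'eef|ft_f'
```

```text
eef_pos: [0.6022, 0.1594, 0.1103]
ft_force: [-11.5, -3.7, 13.4]
eef_pos: [0.6029, 0.1596, 0.1103]
ft_force: [-9.7, -4.0, 13.3]
eef_pos: [0.6035, 0.1599, 0.1103]
ft_force: [-10.6, -4.1, 13.5]
eef_pos: [0.6035, 0.1599, 0.1103]
ft_force: [-10.7, -3.5, 13.5]
eef_pos: [0.6039, 0.16, 0.1103]
ft_force: [-11.4, -4.7, 13.5]
```

The tip now slips at about 12 N (0.85 times the press) where rolling took 8 N, so the jaw is snug. Lift off and go to the side of the handle.

```bash
python3 -m inch '[0,0,15,0,0,0,0, 0,0,40,0,0,0,0, -25,-12,40,0,0,-0.08,0, -55,-26,40,0,0,-0.16,0, -88,-42,40,0,0,-0.262,0, -88,-42,25,0,0,-0.262,0, -88,-42,0,0,0,-0.262,0,-88,-42,-8,0,0,-0.262,0]' | grep -E 'clock|eef|ft_f'; python3 -m inch '[0,0,-2,0,0,0,0, 0,0,-2,0,0,0,0,0,0,-2,0,0,0,0]' | grep -E 'clock|eef|ft_f|rot'
python3 - <<'E'
from meas import *
m=bot.silhouettes("top","wrench")[0]["mask"];P=np.array([atz("top",q[::-1].astype(float),.0845)[:2]*1000 for q in np.argwhere(m)])
H=P[P[:,0]<570];c=H.mean(0);w=np.linalg.svd(H-c)[2][0];print(c,np.degrees(np.arctan2(w[1],w[0])))
print([(x,H[abs(H[:,0]-x)<2,1].min().round(),H[abs(H[:,0]-x)<2,1].max().round()) for x in range(420,560,20) if (abs(H[:,0]-x)<2).any()])
E
```

```text
clock: 28.1
eef_pos: [0.5174, 0.1185, 0.0992]
ft_force: [-1.2, -0.3, -0.4]
clock: 28.35
eef_pos: [0.5209, 0.1197, 0.1004]
tool_rot: [-0.039, 0.999, 0.0, 0.0]
ft_force: [-0.1, 0.8, 0.7]
[467.11592392 158.71077154] -174.79574644729527
[(420, np.float64(141.0), np.float64(168.0)), (440, np.float64(144.0), np.float64(169.0)), (460, np.float64(146.0), np.float64(171.0)), (480, np.float64(147.0), np.float64(172.0)), (500, np.float64(152.0), np.float64(162.0)), (540, np.float64(159.0), np.float64(175.0))]
```

```bash
python3 -m inch '[0,0,-3,0,0,0,0, 0,4,-3,0,0,0,0, 0,8,-3,0,0,0,0, 0,11,-3,0,0,0,0, 0,13,-3,0,0,0,0]' | grep -E 'eef|ft_f'; for i in 1 2 3 4; do python3 -m inch '[0,1,0,0,0,0,0, 0,2,0,0,0,0,0,0,2,0,0,0,0,0]' | grep -E 'eef|ft_f'; done
```

```text
eef_pos: [0.5203, 0.1331, 0.0972]
ft_force: [0.1, 0.0, 0.5]
eef_pos: [0.5202, 0.1347, 0.0971]
ft_force: [0.6, 0.0, 0.5]
eef_pos: [0.5202, 0.1365, 0.0971]
ft_force: [0.1, 0.4, -1.1]
eef_pos: [0.5202, 0.1384, 0.097]
ft_force: [1.0, -0.2, 0.4]
eef_pos: [0.52, 0.1397, 0.0969]
ft_force: [0.4, -5.0, 1.7]
```

```bash
for i in 1 2; do python3 -m inch '[-0.3,1,0,0,0,-0.007,0, -0.6,2.4,0,0,0,-0.018,0,-0.6,2.4,0,0,0,-0.018,0]' | grep -E 'eef|ft_f'; done
```

```text
eef_pos: [0.5193, 0.1427, 0.097]
ft_force: [0.4, -4.2, 0.0]
eef_pos: [0.5188, 0.1455, 0.097]
ft_force: [-0.6, -3.8, 0.4]
```

It turns with about 4 N. Follow the arc.

```bash
python3 -m inch '[-0.4,2,0,0,0,-0.016,0, -0.8,4.2,0,0,0,-0.031,0, -1.1,6.3,0,0,0,-0.047,0, -1.5,8.4,0,0,0,-0.063,0, -1.8,10.4,0,0,0,-0.078,0, -2.1,12.5,0,0,0,-0.094,0]' | grep -E 'eef|ft_f'; python3 -m inch '[-0.2,2.3,0,0,0,-0.017,0, -0.4,4.7,0,0,0,-0.035,0, -0.5,7,0,0,0,-0.052,0, -0.6,9.3,0,0,0,-0.07,0, -0.6,14,0,0,0,-0.105,0, -0.6,18.7,0,0,0,-0.14,0]' | grep -E 'eef|ft_f'
```

```text
eef_pos: [0.5166, 0.1581, 0.097]
ft_force: [-0.9, -4.1, -0.7]
eef_pos: [0.5157, 0.1765, 0.0969]
ft_force: [-2.5, -4.0, 0.4]
```

```bash
python3 -m inch '[0.1,3,0,0,0,-0.023,0, 0.3,6.2,0,0,0,-0.047,0, 0.6,9.3,0,0,0,-0.07,0, 1,12.4,0,0,0,-0.093,0, 1.4,15.5,0,0,0,-0.117,0, 1.9,18.6,0,0,0,-0.14,0]' | grep -E 'clock|eef|ft_f'; python3 -m inch '[0.6,3,0,0,0,-0.023,0, 1.3,6.1,0,0,0,-0.047,0, 2,9.1,0,0,0,-0.07,0, 2.8,12.1,0,0,0,-0.093,0, 3.7,15.1,0,0,0,-0.117,0, 4.6,18.1,0,0,0,-0.14,0]' | grep -E 'eef|ft_f'
```

```text
clock: 31.87
eef_pos: [0.5173, 0.1952, 0.0969]
ft_force: [-3.0, -5.2, 1.7]
eef_pos: [0.5213, 0.2133, 0.097]
ft_force: [-5.2, -4.1, 3.7]
```

```bash
for i in 1 2; do python3 -m inch '[0.4,1.1,0,0,0,-0.009,0, 0.8,2.2,0,0,0,-0.018,0, 0.8,2.2,0,0,0,-0.018,0]' | grep -E 'clock|eef|ft_f';done
```

```text
clock: 32.62
eef_pos: [0.5222, 0.2159, 0.097]
ft_force: [-5.0, -3.3, 2.5]
clock: 32.87
eef_pos: [0.5228, 0.218, 0.097]
ft_force: [-5.6, -2.3, 3.2]
```

```bash
for i in 1 2 3; do python3 -m inch '[0.4,1.1,0,0,0,-0.009,0, 0.9,2.1,0,0,0,-0.018,0, 0.9,2.1,0,0,0,-0.018,0]' | grep -E 'eef|ft_f';done
```

```text
eef_pos: [0.5236, 0.2201, 0.097]
ft_force: [-5.4, -3.6, 3.4]
eef_pos: [0.5243, 0.2222, 0.097]
ft_force: [-6.3, -2.6, 3.9]
eef_pos: [0.5252, 0.2244, 0.097]
ft_force: [-6.3, -2.7, 3.6]
```

```bash
for i in 1 2 3; do python3 -m inch '[0.5,1.1,0,0,0,-0.009,0, 1,2.1,0,0,0,-0.018,0, 1,2.1,0,0,0,-0.018,0]' | grep -E 'eef|ft_f';done
python3 - <<'E'
from meas import *
m=bot.silhouettes("top","wrench")[0]["mask"];P=np.array([atz("top",q[::-1].astype(float),.0845)[:2]*1000 for q in np.argwhere(m)])
d=np.hypot(*(P-[650,172]).T);H=P[d>85];print(len(H),H.mean(0)-[650,172],np.degrees(np.arctan2(*(H.mean(0)-[650,172])[::-1])),d.max())
r=bot.spot_point("top","wrench");print(r[0]["uv"] if r else 0, atz("top",r[0]["uv"],.071) if r else 0)
E
```

```text
eef_pos: [0.526, 0.2265, 0.097]
ft_force: [-7.1, -2.0, 4.0]
eef_pos: [0.527, 0.2287, 0.097]
ft_force: [-6.6, -3.3, 3.3]
eef_pos: [0.5279, 0.2309, 0.097]
ft_force: [-6.4, -2.1, 4.4]
0 [nan nan] nan 70.84661016335319
[299.9, 210.7] [0.64564009 0.17967973 0.071     ]<stdin>:3: RuntimeWarning: Mean of empty slice.
  ret = um.true_divide(
```

```bash
for i in 1 2 3; do python3 -m inch '[0.5,1.1,0,0,0,-0.009,0, 1.1,2.1,0,0,0,-0.018,0, 1.1,2.1,0,0,0,-0.018,0]' | grep -E 'eef|ft_f';done
```

```text
eef_pos: [0.529, 0.2331, 0.097]
ft_force: [-7.1, -2.4, 3.7]
eef_pos: [0.5299, 0.2351, 0.097]
ft_force: [-6.9, -3.2, 5.2]
eef_pos: [0.5309, 0.2368, 0.0969]
ft_force: [-7.0, -3.5, 4.5]
```

```bash
for i in 1 2 3; do python3 -m inch '[0.5,1,0,0,0,-0.009,0, 0.5,1,0,0,0,-0.009,0]' | grep -E 'eef|ft_f';done
```

```text
eef_pos: [0.5313, 0.2375, 0.0969]
ft_force: [-8.1, -4.5, 4.4]
eef_pos: [0.5317, 0.2382, 0.0969]
ft_force: [-8.4, -4.7, 5.5]
eef_pos: [0.5321, 0.2389, 0.0969]
ft_force: [-8.7, -6.1, 5.0]
```

```bash
for i in 1 2; do python3 -m inch '[0.3,0.5,0,0,0,-0.004,0, 0.3,0.5,0,0,0,-0.004,0]' | grep -E 'eef|ft_f';done
```

```text
eef_pos: [0.5322, 0.2392, 0.0969]
ft_force: [-8.3, -7.4, 6.7]
eef_pos: [0.5322, 0.2393, 0.0968]
ft_force: [-9.8, -7.2, 6.5]
```

Position has stopped while force climbs: it is home. Back away, lift, retreat and check.

```bash
python3 -m inch '[-1.5,-2,0,0,0,0,0, -4,-5,0,0,0,0,0, -7,-9,0,0,0,0,0, -9,-12,10,0,0,0,0, -12,-16,40,0,0,0,0, -40,-40,70,0,0,0,0, -75,-60,80,0,0,0,0, -110,-80,80,0,0,0,0]' | grep -E 'clock|eef|ft_f'; python3 -m inch '[-20,-40,20,0,0,0,0, -40,-80,20,0,0,0,0, -60,-120,20,0,0,0,0, -80,-160,20,0,0,0,0,-100,-200,20,0,0,0,0,-100,-200,20,0,0,0,0]' | grep -E 'clock|eef|ft_f'
python3 - <<'E'
from h import *
T=bot.camera("top");S=bot.camera("side")
cv2.imwrite("pics/t7.png",np.hstack([cv2.resize(T[110:310,180:420],(480,400),interpolation=cv2.INTER_CUBIC),cv2.resize(S[180:320,230:342],(320,400))]))
m=bot.silhouettes("top","wrench")[0]["mask"];P=np.array([atz("top",q[::-1].astype(float),.0845)[:2]*1000 for q in np.argwhere(m)])
d=np.hypot(*(P-[650,172]).T);H=P[d>95];c=H.mean(0);w=np.linalg.svd(H-c)[2][0];print(c,np.degrees(np.arctan2(w[1],w[0])),d.max())
for t in("pliers","bearing","elbow_brass"):
    r=bot.spot_point("top",t);print(t,r[0]["uv"] if r else r)
E
```

```text
clock: 36.77
eef_pos: [0.4312, 0.1631, 0.181]
ft_force: [0.8, -1.0, -0.1]
clock: 37.27
eef_pos: [0.3269, -0.0401, 0.198]
ft_force: [0.6, -0.5, 0.4]
[507.69856271 286.09209787] 142.1160698362445 266.2561424726732
pliers [394.1, 209.4]
bearing [297.1, 207.4]
elbow_brass [212.4, 209.9]
```

View pics/t7.png

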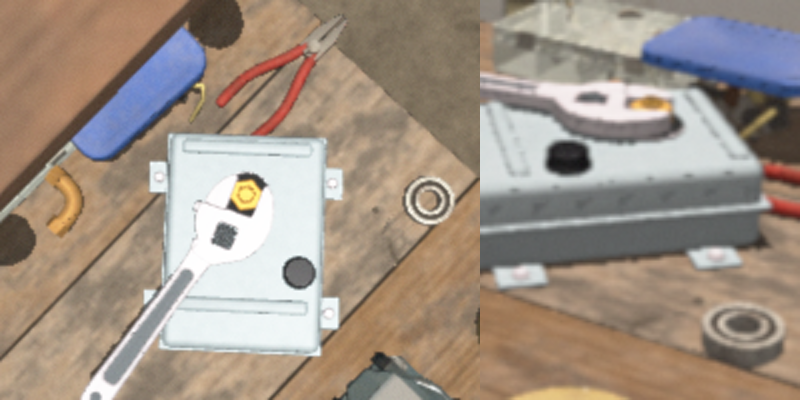

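The wrench lies on the nut, turned 42–43° (about 0.75 rad). The jaw is closed on the flats, the pliers, bearing and elbow are where they were, and the robot is clear.

```bash
python3 -c "
from workcell import bot
print(bot.job_done())"
```

```text
the job is handed in; nothing more can be done
None
```

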